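# Turn a slide holder face up with the lifter

## Robot

A 6-joint arm with a two-finger parallel gripper is mounted at the origin on a cart in front of the work surface, level with it; the furniture and walls round the work are solid. World frame = base frame: x ahead of the robot, y to its left, z up, the work surface at z = 0. Lengths are in mm, angles in degrees, forces in N, time in s.
With the tool pointing down it reaches from about 275 to 850 mm from the base axis. Payload 5.2 kg.
Tool frame: the origin (TCP) lies midway between the tips of the shut fingers; the grasp point (between the pads) lies 19 mm behind it; z points along the fingers, x is the direction in which the jaws open and shut, and the axes are right-handed (so a half turn about z gives the same grasp; the last joint's range is limited). The gripper opens to 85 mm and grips with 20 to 120 N. Pads are 22 mm wide; open, the fingers measure 114 mm over their backs; the gripper's body (76 mm by 85 mm) begins 54 mm behind the grasp point. The pads swing forward as they close: fully open they stand 13 mm farther back than shut.
Start: joints at [-78.885, 14.817, 87.949, -0, 77.235, -11.62], TCP at [212.579, -507.263, 231.31] pointing down, gripper open.
Joint ranges: [-179.93, 179.93], [-52.35, 119.4], [10.71, 147.94], [-69.91, 249.91], [12.55, 155.21], [-178.61, 178.61]. Speed limits (degrees/s): [147.25, 147.25, 180, 180, 180, 180].

## Interface

Orientations are given as [roll, pitch, yaw] about the fixed x, y, z axes, in that order (R = Rz(yaw) Ry(pitch) Rx(roll)).
In Python, from rig import robot gives the robot as it stands.
- The arm moves only by the tool arm_command, never from a script. Its argument "moves" is a list of rows, each an object with "turn": the turn, a rotation vector about the world's x, y, z in degrees, a list of three; "linear": the shift along the world's x, y, z in cm, a list of three; "gripper": the closure, from -1 (fully open) to 1 (shut), so that 0 is half open. A call has 1 to 12 rows; each row is the pose to reach, as a shift and turn from the pose commanded when the call began; what a row does not reach only later rows make up. A row lasts 1/10 s, in which the tool goes at most 50 mm and 8.59 degrees, less where a joint would pass 70% of its speed; a pose out of reach is approached as far as the arm can. A call with a gripper value outside its range is refused whole. The fingers move at their own pace and stop on an object; the grip force is fixed at half the most. Time passes only in rows, so rows that repeat a pose let the fingers close. It gives the time, the measured TCP pose, the force and the opening at its end, in the units of the state.
- robot.state(): the state, without advancing time (a new reading comes with each control period).
- robot.read_camera(name): name is "scene" or "side" or "wrist"; returns a dict with "img" (420x560x3 uint8, red, green, blue), "fx", "fy", "cx", "cy" (pixels), "k1" (the pictures are not rectified: a ray, as slopes to the right and down, at radius r is drawn at 1 + k1 r^2 times it, then the intrinsics apply), "R" (3x3) and "t" (3): a world point X has camera coordinates R X + t. Camera axes: x right, y down, z forward; pixel columns grow to the right and rows downward; lengths in mm; the calibration is good to about 2 mm. A picture is of the moment at which its call begins. There is no depth.
- robot.close_job(): hands the job in, once; it reports no verdict.
The state is a dict: "time": time; "joints": joint angles; "qvel": joint speeds; "tau": joint torques, N m; "ee_pos": TCP position; "orientation": TCP orientation; "wrist_force": force on the tool from outside, world axes, zero at the start; "moment": the same for the moment, N m; "finger_gap": opening from 0.0 (shut) to 1.0 (fully open).
Only numpy, scipy, OpenCV 4.12 (cv2) and the standard library are available. Lean on these libraries where they do the work, as an engineer would, in place of code of your own. Each camera call takes 0.05 s, during which the arm holds its last target. There are 200 camera calls.

## Task

One of the two slide holders on the bench mat lies face down. Pick up the lifter, slide its blade under an overhanging long edge of that holder and tip the holder over, so that it lies flat on the mat with its slides facing up; do not touch it with the fingers and leave the other holder alone. Then stand the lifter upright on the bench beside the mat, well clear of the holders, and let go.

Things in the scene. Friction and masses are not known exactly. Their poses are not given: they have to be found in the camera images.
- lifter_grip (a point): Lifter, 0.15 kg, standing on the bench: level steel blade 110 x 40 x 2.5 mm with an upright black grip, 26 mm along the blade, 14 mm wide, top 86 mm above the blade's underside; foot 32 x 20 mm round its lowest 10 mm. The point lies on the grip's axis, 55 mm above the underside: hold it here across the 14 mm. x points along the blade to its tip, 85 mm away (25 mm to the other end); z up.
- holder: Slide holder lying face down, 0.08 kg, 12 mm high: plain aluminium plate 80 (x) x 64 (y) x 4 mm on a grey frame 80 x 44 mm, 8 mm high, so the plate overhangs 10 mm at +y and -y over an 8 mm gap (none at the x ends). Origin: centre of the frame's underside; z up now, down once turned over. Tipped some 10 degrees past upright it falls on its back, centre about 70 mm on.
- spare: A like slide holder that already lies face up beside the first: plate on the mat, frame with two glass slides showing on top. Origin at the centre of the plate's underside, x along its 80 mm, z up. To be left alone.
- mat: Grey bench mat, fixed, 210 mm (x) x 260 mm (y), 4 mm thick. Origin at the centre of its underside on the bench, z up.
Things that resemble listed ones, but are neither listed nor needed, are in the scene too. What is shaped like the holder but pink or red is not meant.

How it is judged (in metres and radians):
On the way:
1. the holder is tipped up by more than 25 degrees on the lifter (angle between holder's own z axis and vertical between 0.44 and 2 rad and contact force between lifter and holder above 0.02 N), for 0.1 s.
At the end, for the whole second after the job is handed in: the holder lies at rest on the mat with its slides up, flat within 10 degrees, its centre over the mat; the lifter stands on its blade on the bench, upright within 10 degrees, its grip beyond the mat's edge, touching neither holder (angle between holder's own z axis and vertical above 2.97 rad and x of holder in the frame of mat between -0.105 and 0.105 m and y of holder in the frame of mat between -0.13 and 0.13 m and z of holder in the frame of mat below 0.022 m and linear speed of holder below 0.02 m/s and angle between lifter_grip's own z axis and vertical below 0.17 rad and height (world z) of lifter_grip below 0.065 m and (x of lifter_grip in the frame of mat below -0.105 m or x of lifter_grip in the frame of mat above 0.105 m or y of lifter_grip in the frame of mat below -0.13 m or y of lifter_grip in the frame of mat above 0.13 m) and contact force between lifter and holder below 0.02 N and contact force between lifter and spare below 0.02 N).
It fails at once if the fingers touch the face-down holder (contact force between the fingers and holder above 0.3 N).
It fails at once if the other holder is shifted by more than 15 mm (distance of spare from where it was at the start of the episode above 0.015 m).
It fails at once if the other holder is tipped (angle between spare's own z axis and vertical above 0.2 rad).
It also fails if it takes over 56 s, if anything falls off the work surface, if the arm or the gripper's body presses on something with over 40 N, if the wrist force passes 120 N, or if a joint passes its speed limit or range.

## Working session

There is one attempt and no reset: what is moved stays moved. The work goes in short steps, Python scripts to look and compute and a tool call to move; the robot and the scene stay as the last step left them, time stands still between calls to the robot, and variables do not carry over. Pictures are saved under pics/ and viewed, about 8 in all and at most 12, crops included, and the job is handed in when it is done.

Besides the shell and the picture viewer there is one more tool, called after ">>>" in YAML: its name, and indented under it one key for each argument. arm_command: Moves the arm, as the interface text tells. Its arguments: {"type":"object","properties":{"moves":{"type":"array","items":{"type":"object","properties":{"turn":{"type":"array","items":{"type":"number"}},"linear":{"type":"array","items":{"type":"number"}},"gripper":{"type":"number"}}}}},"required":["moves"]}

```bash
mkdir -p pics; ls
cat > h.py <<'E'
import numpy as np, cv2
from rig import robot
def cam(n,save=None):
    c=robot.read_camera(n)
    c={k:(np.array(v) if k in('R','t','img') else v) for k,v in c.items()}
    if save: cv2.imwrite('pics/'+save,c['img'][:,:,::-1])
    return c
def ray(c,u,v):
    K=np.array([[c['fx'],0,c['cx']],[0,c['fy'],c['cy']],[0,0,1.]])
    p=cv2.undistortPoints(np.array([[[u,v]]],float),K,np.array([c['k1'],0,0,0,0.]))[0,0]
    d=c['R'].T@np.array([p[0],p[1],1]); o=-c['R'].T@c['t'].ravel()
    return o,d/np.linalg.norm(d)
def plane(c,u,v,z):
    o,d=ray(c,u,v); return o+d*(z-o[2])/d[2]
def proj(c,X):
    p=c['R']@np.array(X,float)+c['t'].ravel(); x,y=p[:2]/p[2]; s=1+c['k1']*(x*x+y*y)
    return c['fx']*x*s+c['cx'],c['fy']*y*s+c['cy']
E
python3 - <<'E'
from h import *
a=cam('scene');b=cam('side')
cv2.imwrite('pics/a.png',a['img'][:,:,::-1]);cv2.imwrite('pics/b.png',b['img'][:,:,::-1])
for c in(a,b): print(-c['R'].T@c['t'].ravel(),c['R'][2],c['fx'])
print(robot.state())
E
```

```text
pics
[-67.27315338 512.67102786 971.00673386] [ 0.59424245 -0.28488651 -0.75214067] 494.42736627258506
[ 477.04406683 -534.6849426   603.88025533] [ 0.16085538  0.78884758 -0.59316527] 413.798231187857
{'time': 0.1, 'joints': array([-7.88847142e+01,  1.48547145e+01,  8.80036912e+01,  2.96745638e-04,
        7.72362432e+01, -1.16180640e+01]), 'qvel': array([-0.05410724, -0.01168218, -0.27495655, -0.08519312,  0.04883635,
        0.00102817]), 'tau': array([ 2.42108763e-03, -4.46971607e+01, -2.91248256e+01, -1.72065465e-04,
        6.28839582e-03,  6.32492220e-05]), 'ee_pos': array([ 212.48742596, -506.78357852,  230.56912438]), 'orientation': array([-1.79980656e+02,  9.26513597e-02, -6.72667004e+01]), 'wrist_force': array([-0.24749565, -0.32913022,  0.15309382]), 'moment': array([ 0.05728414,  0.03952288, -0.0404338 ]), 'finger_gap': 0.9966397942224321}
```

View pics/a.png

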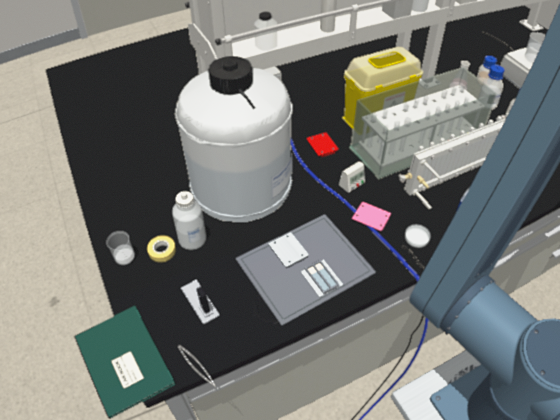

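View pics/b.png

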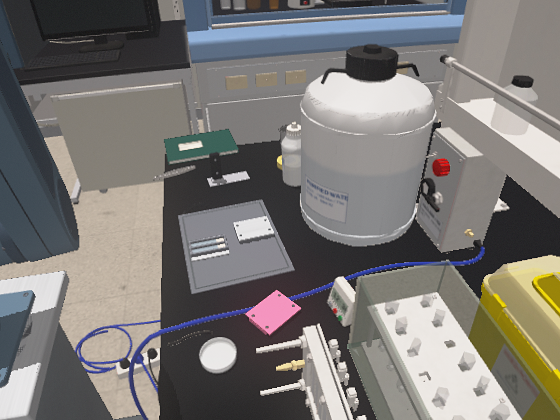

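The scene view shows the mat near (305,268). The plain plate at (289,249) is the face-down holder, and the one with glass slides at (322,278) is the spare. The pink plate at (371,216) and the red one at (322,145) are decoys. The lifter is at (200,300), with the carboy behind it. I'll confirm this in an enlarged crop with measurements.

Run:
```python
from h import *
a=cam('scene');b=cam('side')
A=cv2.resize(a['img'][205:335,175:385],None,fx=3.8,fy=3.8,interpolation=cv2.INTER_CUBIC)
cv2.imwrite('pics/a2.png',A[:,:,::-1])
B=cv2.resize(b['img'][140:300,165:305],None,fx=3.7,fy=3.7,interpolation=cv2.INTER_CUBIC)
cv2.imwrite('pics/b2.png',B[:,:,::-1])
```

```text
(no output)
```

View pics/a2.png

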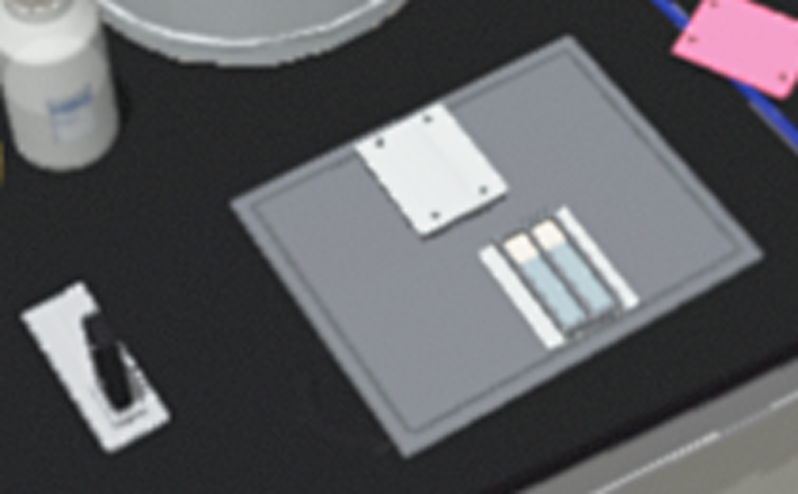

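View pics/b2.png

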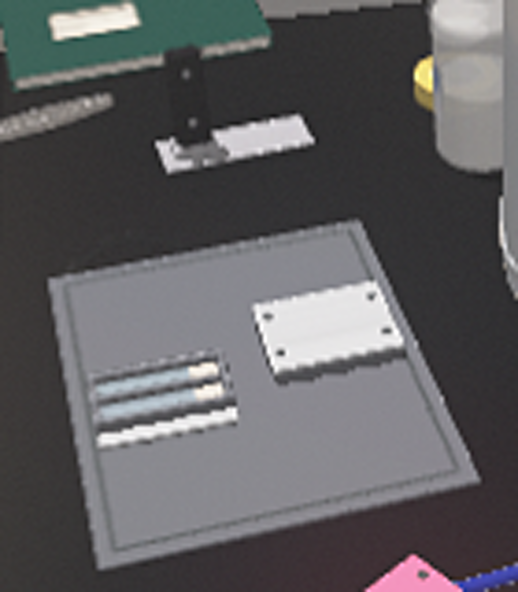

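```bash
cat > m.py <<'E'
from h import *
a=cam('scene');b=cam('side')
def go(n,pa,pb,z):
    for c,P,s,o in((a,pa,3.8,(175,205)),(b,pb,3.7,(165,140))):
        Q=np.array([plane(c,u/s+o[0]-.35,v/s+o[1]-.35,z)[:2] for u,v in P])
        r=cv2.minAreaRect(Q.astype(np.float32))
        e=[np.linalg.norm(Q[i]-Q[i-1]).round(1) for i in range(len(Q))]
        print(n,Q.round(1).tolist(),'mean',Q.mean(0).round(1),'rect',np.round(r[1],1),round(r[2],1),e)
go('mat',[(232,203),(568,37),(763,254),(407,457)],[(50,280),(358,221),(480,480),(100,568)],4)
go('hold',[(357,148),(443,104),(507,188),(424,237)],[(254,306),(378,281),(404,348),(280,374)],16)
go('lift',[(22,316),(82,283),(169,418),(110,452)],[(157,146),(302,116),(314,143),(168,172)],2.5)
go('spare',[(481,250),(567,208),(638,302),(555,347)],[(92,376),(225,350),(238,412),(100,446)],8)
# refined rects from masks
for n,c,boxes in(('a',a,{'hold':(265,228,312,272,16),'lift':(178,275,222,327,2.5)}),('b',b,{'hold':(231,213,277,246,16),'lift':(205,168,252,190,2.5)})):
    for k,(x0,y0,x1,y1,z) in boxes.items():
        im=c['img'].astype(int); m=np.zeros(im.shape[:2],np.uint8); m[y0:y1,x0:x1]=(im.min(2)>175)[y0:y1,x0:x1]
        cs,_=cv2.findContours(m,cv2.RETR_EXTERNAL,cv2.CHAIN_APPROX_NONE); q=max(cs,key=cv2.contourArea)[:,0]
        P=np.array([plane(c,u,v,z)[:2] for u,v in q],np.float32); r=cv2.minAreaRect(P); print(n,k,np.round(r[0],1),np.round(r[1],1),round(r[2],1))
E
python3 m.py
```

```text
mat [[594.6, 306.9], [617.1, 50.2], [409.4, 30.7], [386.1, 288.9]] mean [501.8 169.2] rect [209.2 259.3] 5.1 [np.float64(209.2), np.float64(257.7), np.float64(208.6), np.float64(259.3)]
mat [[388.4, 285.9], [594.4, 302.7], [616.8, 45.8], [410.0, 29.0]] mean [502.4 165.9] rect [207.5 258.4] 4.8 [np.float64(257.8), np.float64(206.7), np.float64(257.8), np.float64(207.5)]
hold [[589.6, 221.5], [596.3, 156.4], [518.9, 151.8], [509.7, 214.7]] mean [553.6 186.1] rect [81.4 65.4] 4.8 [np.float64(80.2), np.float64(65.4), np.float64(77.5), np.float64(63.6)]
hold [[513.9, 212.3], [593.0, 218.8], [596.1, 151.2], [521.0, 145.2]] mean [556.  181.9] rect [79.4 67.7] 4.7 [np.float64(67.4), np.float64(79.4), np.float64(67.7), np.float64(75.3)]
lift [[575.9, 454.9], [582.0, 413.3], [471.4, 400.9], [465.9, 440.2]] mean [523.8 427.3] rect [111.4  42. ] 7.6 [np.float64(111.0), np.float64(42.0), np.float64(111.2), np.float64(39.6)]
lift [[467.8, 433.8], [577.4, 449.0], [580.5, 409.4], [473.1, 397.0]] mean [524.7 422.3] rect [110.7  39.6] 7.9 [np.float64(37.1), np.float64(110.7), np.float64(39.7), np.float64(108.1)]
spare [[490.0, 185.5], [493.1, 122.8], [413.5, 119.2], [409.2, 179.2]] mean [451.4 151.7] rect [81.  62.7] 2.9 [np.float64(81.1), np.float64(62.7), np.float64(79.8), np.float64(60.1)]
spare [[412.2, 178.8], [492.1, 184.1], [493.6, 127.2], [414.4, 117.1]] mean [453.1 151.8] rect [82.  61.7] 3.8 [np.float64(61.8), np.float64(80.1), np.float64(56.9), np.float64(79.9)]
a hold [555.  186.2] [80.6 65.2] 4.8
a lift [524.4 427.9] [110.   39.6] 6.8
b hold [554.6 184. ] [79. 66.] 4.6
b lift [545.  427.2] [65.6 41.8] 7.3
```

Run:
```python
from h import *
a=cam('scene');b=cam('side')
for y in(418,421,424): print(y,'top a',np.round(proj(a,[494.6,y,86]),1),'b',np.round(proj(b,[494.6,y,86]),1))
print('want a ~',93/3.8+175,322/3.8+205,' b',185/3.7+165,50/3.7+140)
for n,u,v in(('carboy near',241,221),('carboy L',192,197),('carboy R',289,203),('bottle',190,249),('book top r',135,310)): print(n,plane(a,u,v,0)[:2].round())
for n,u,v in(('carboy near',350,241),('carboy L',301,212),('bottleR',303,180),('bottle',292,186)): print('b',n,plane(b,u,v,0)[:2].round())
```

```text
418 top a [203.2 289.7] b [213.9 153.6]
421 top a [201.9 290.3] b [213.8 153. ]
424 top a [200.6 290.8] b [213.7 152.5]
want a ~ 199.47368421052633 289.7368421052632  b 215.0 153.51351351351352
carboy near [697. 248.]
carboy L [834. 332.]
carboy R [696. 111.]
bottle [673. 396.]
book top r [567. 569.]
b carboy near [757. 106.]
b carboy L [679. 234.]
b bottleR [719. 370.]
b bottle [684. 349.]
```

>>> arm_command:
  moves:
    - {"linear":[1.4,4.6,0],"turn":[0,0,8],"gripper":-1}
    - {"linear":[2.8,9.2,0],"turn":[0,0,16],"gripper":-1}
    - {"linear":[4.2,13.8,0],"turn":[0,0,24],"gripper":-1}
    - {"linear":[5.6,18.4,0],"turn":[0,0,32],"gripper":-1}
    - {"linear":[7.0,23.0,0],"turn":[0,0,40],"gripper":-1}
    - {"linear":[8.4,27.6,0],"turn":[0,0,48],"gripper":-1}
    - {"linear":[9.8,32.2,0],"turn":[0,0,56],"gripper":-1}
    - {"linear":[11.2,36.8,0],"turn":[0,0,64],"gripper":-1}
    - {"linear":[12.6,41.4,0],"turn":[0,0,72],"gripper":-1}
    - {"linear":[14,46,0],"turn":[0,0,80],"gripper":-1}
    - {"linear":[14,46,0],"turn":[0,0,80],"gripper":-1}

```text
time: 1.5
ee_pos: [353.1, -41.3, 231.6]
orientation: [-179.9, -0.1, 13.5]
wrist_force: [-0.0, -0.4, 0.2]
finger_gap: 1.002
```

>>> arm_command:
  moves:
    - {"linear":[1.4,4.6,0],"turn":[0,0,8],"gripper":-1}
    - {"linear":[2.8,9.2,0],"turn":[0,0,16],"gripper":-1}
    - {"linear":[4.2,13.8,0],"turn":[0,0,24],"gripper":-1}
    - {"linear":[5.6,18.4,0],"turn":[0,0,32],"gripper":-1}
    - {"linear":[7.0,23.0,0],"turn":[0,0,40],"gripper":-1}
    - {"linear":[8.4,27.6,-2],"turn":[0,0,48],"gripper":-1}
    - {"linear":[9.8,32.2,-4],"turn":[0,0,56],"gripper":-1}
    - {"linear":[11.2,36.8,-6],"turn":[0,0,64],"gripper":-1}
    - {"linear":[12.6,41.4,-8],"turn":[0,0,72],"gripper":-1}
    - {"linear":[14.24,46.93,-8.1],"turn":[0,0,80],"gripper":-1}
    - {"linear":[14.24,46.93,-8.1],"turn":[0,0,84.7],"gripper":-1}
    - {"linear":[14.24,46.93,-8.1],"turn":[0,0,84.7],"gripper":-1}

```text
time: 2.7
ee_pos: [495.6, 423.6, 148.9]
orientation: [-180.0, 0.0, 97.6]
wrist_force: [0.0, -0.8, 0.0]
finger_gap: 1.002
```

Run:
```python
from h import *
s=robot.state();print(s['ee_pos'],s['orientation'],s['joints'])
w=cam('wrist','w1.png')
for p in([494.6,422,86],[494.6,422,0]): print(np.round(proj(w,p),1))
im=w['img'].astype(int)
m=((im.min(2)>150)).astype(np.uint8)
cs,_=cv2.findContours(m,cv2.RETR_EXTERNAL,cv2.CHAIN_APPROX_NONE)
for q in cs:
    if cv2.contourArea(q)>800:
        P=np.array([plane(w,u,v,2.5)[:2] for u,v in q[:,0]],np.float32); print(cv2.boundingRect(q),cv2.minAreaRect(P))
```

```text
[495.58891136 423.55305617 148.91757565] [-1.79958469e+02  8.00618919e-03  9.75694462e+01] [ 3.07283784e+01  2.85894940e+01  7.92563536e+01  9.42395598e-03
  7.21954860e+01 -6.68439496e+01]
[277. 221.]
[277.4 190.7]
(420, 380, 54, 40) ((743.8744506835938, 683.5414428710938), (68.23233032226562, 71.59707641601562), 6.925777435302734)
(433, 227, 127, 146) ((614.47900390625, 696.9522705078125), (200.4348907470703, 141.4423065185547), 24.102869033813477)
(0, 183, 73, 80) ((564.0067138671875, 169.40924072265625), (87.19170379638672, 76.7425765991211), 4.369316101074219)
(259, 167, 41, 39) ((489.42974853515625, 422.6591491699219), (38.19583511352539, 39.604183197021484), 6.051765441894531)
(471, 117, 67, 77) ((430.6943054199219, 634.7234497070312), (73.26416015625, 47.19131851196289), 5.651700973510742)
(97, 115, 44, 77) ((476.8926086425781, 278.2057189941406), (65.17139434814453, 39.59135055541992), 30.029285430908203)
(0, 64, 136, 194) ((514.97412109375, 193.95364379882812), (208.7572021484375, 88.47576904296875), 30.757810592651367)
(362, 0, 198, 148) ((349.0232849121094, 562.571044921875), (122.46765899658203, 173.39796447753906), 23.270742416381836)
(287, 0, 75, 39) ((339.5029296875, 441.025634765625), (28.408435821533203, 61.86040115356445), 7.648404121398926)
(89, 0, 202, 24) ((348.4198913574219, 328.5173645019531), (17.07303237915039, 168.3869171142578), 7.3378987312316895)
```

View pics/w1.png

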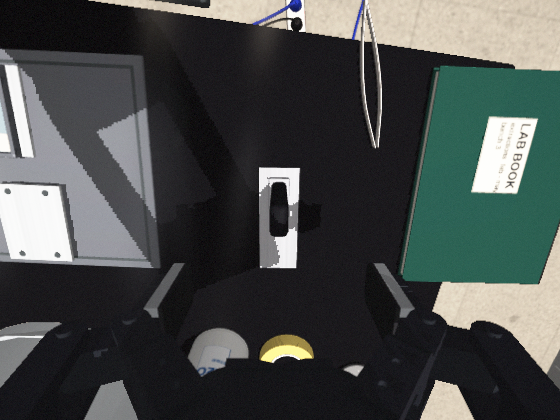

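The wrist view shows the lifter's blade at cols 259–299, rows 167–268, with the grip centred near (279,210). This agrees with the tool position (495.6, 423.6), so I'm descending to grip.

>>> arm_command:
  moves:
    - {"linear":[0,0,-4],"turn":[0,0,0],"gripper":-1}
    - {"linear":[0,0,-8],"turn":[0,0,0],"gripper":-1}
    - {"linear":[0,0,-11.3],"turn":[0,0,0],"gripper":-1}
    - {"linear":[0,0,-11.3],"turn":[0,0,0],"gripper":-1}
    - {"linear":[0,0,-11.3],"turn":[0,0,0],"gripper":1}
    - {"linear":[0,0,-11.3],"turn":[0,0,0],"gripper":1}
    - {"linear":[0,0,-11.3],"turn":[0,0,0],"gripper":1}
    - {"linear":[0,0,-11.3],"turn":[0,0,0],"gripper":1}
    - {"linear":[0,0,-11.3],"turn":[0,0,0],"gripper":1}
    - {"linear":[0,0,-11.3],"turn":[0,0,0],"gripper":1}
    - {"linear":[0,0,-11.3],"turn":[0,0,0],"gripper":1}
    - {"linear":[0,0,-11.3],"turn":[0,0,0],"gripper":1}

```text
time: 3.95
ee_pos: [495.4, 422.5, 38.4]
orientation: [179.9, -0.0, 97.4]
wrist_force: [-0.3, -0.1, 5.6]
finger_gap: 0.155
```

>>> arm_command:
  moves:
    - {"linear":[0,0,3],"turn":[0,0,0],"gripper":1}
    - {"linear":[0,0,5],"turn":[0,0,-8],"gripper":1}
    - {"linear":[0,0,5],"turn":[0,0,-16],"gripper":1}
    - {"linear":[0,0,5],"turn":[0,0,-24],"gripper":1}
    - {"linear":[0,0,5],"turn":[0,0,-32],"gripper":1}
    - {"linear":[0,-1,5],"turn":[0,0,-40],"gripper":1}
    - {"linear":[1,-2,5],"turn":[0,0,-48],"gripper":1}
    - {"linear":[2,-4,5],"turn":[0,0,-56],"gripper":1}
    - {"linear":[3,-6,5],"turn":[0,0,-64],"gripper":1}
    - {"linear":[4,-8,5],"turn":[0,0,-72],"gripper":1}
    - {"linear":[4.9,-9.5,5],"turn":[0,0,-80],"gripper":1}
    - {"linear":[4.9,-9.5,5],"turn":[0,0,-88],"gripper":1}

```text
time: 5.15
ee_pos: [545.0, 324.8, 86.8]
orientation: [179.9, 0.0, 9.0]
wrist_force: [-0.0, 0.4, -1.4]
finger_gap: 0.153
```

>>> arm_command:
  moves:
    - {"linear":[0,0,0],"turn":[0,0,-4.7],"gripper":1}
    - {"linear":[0,0,0],"turn":[0,0,-4.7],"gripper":1}
    - {"linear":[0,0,0],"turn":[0,0,-4.7],"gripper":1}

```text
time: 5.45
ee_pos: [543.7, 327.0, 86.9]
orientation: [180.0, 0.0, 4.9]
wrist_force: [-0.4, 0.6, -1.0]
finger_gap: 0.157
```

Run:
```python
from h import *
s=robot.state();print(s['ee_pos'],s['orientation'],s['joints'],s['finger_gap'],s['wrist_force'])
a=cam('scene');b=cam('side');w=cam('wrist')
A=a['img'][195:325,185:395];B=b['img'][130:290,165:325]
A=cv2.resize(A,(640,396),interpolation=2);B=cv2.resize(B,(396,396),interpolation=2)
W=w['img']
cv2.imwrite('pics/c1.png',cv2.resize(np.hstack([A,B]),(800,306),interpolation=cv2.INTER_AREA)[:,:,::-1])
top=np.hstack([A,B]); top=cv2.resize(top,(800,306)); W=cv2.resize(W,(390,292))
cv2.imwrite('pics/c1.png',np.vstack([top,np.hstack([W,np.zeros((292,410,3),np.uint8)])])[:,:,::-1])
```

```text
[543.67031352 327.00056225  86.94729912] [1.79986224e+02 4.30715913e-02 4.87547559e+00] [ 2.09683881e+01  3.02744987e+01  8.59285718e+01 -1.44459267e-03
  6.38421319e+01  1.60935447e+01] 0.15706120550300892 [-0.37642479  0.56939199 -1.02476644]
```

View pics/c1.png

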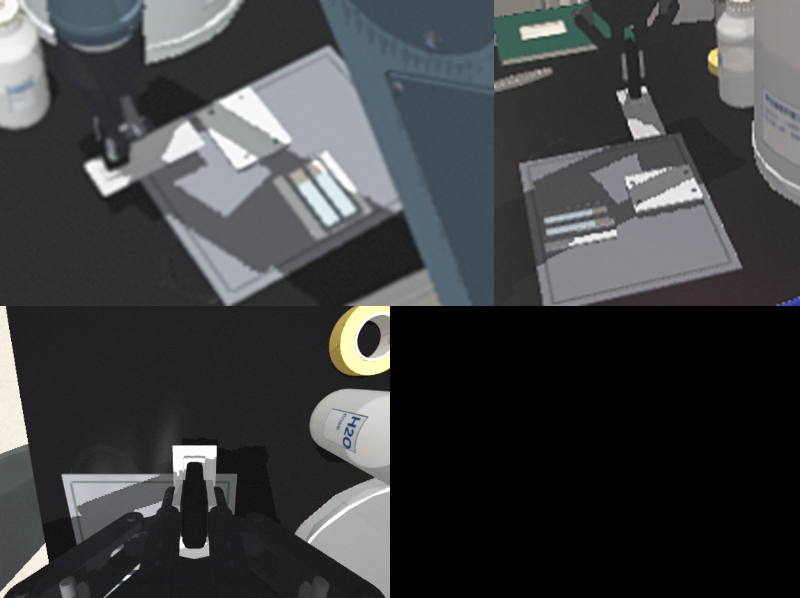

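The picture shows the blade held level and pointing at the holder's +y long edge, with the spare untouched. Next I lower it and measure the tip against the edge in both views.

>>> arm_command:
  moves:
    - {"linear":[0,0,-2],"turn":[0,0,0],"gripper":1}
    - {"linear":[0,0,-4.1],"turn":[0,0,0],"gripper":1}
    - {"linear":[0,0,-4.1],"turn":[0,0,0],"gripper":1}
    - {"linear":[0,0,-4.1],"turn":[0,0,0],"gripper":1}

```text
time: 6.0
ee_pos: [543.7, 327.1, 46.3]
orientation: [180.0, 0.1, 4.8]
wrist_force: [-0.4, 0.4, -1.5]
finger_gap: 0.153
```

Run:
```python
from h import *
s=robot.state();print(s['ee_pos'],s['orientation'],s['wrist_force'])
a=cam('scene');b=cam('side')
A=cv2.resize(a['img'][225:285,220:320],(800,480),interpolation=2)
cv2.imwrite('pics/d1.png',A[:,:,::-1])
B=cv2.resize(b['img'][165:250,205:290],(600,600),interpolation=2)
cv2.imwrite('pics/d2.png',B[:,:,::-1])
g=s['ee_pos'];th=np.radians(4.8);ux=np.array([np.cos(th),np.sin(th)]);uy=np.array([-ux[1],ux[0]])
for sx in(-20,20):
    p=g[:2]-85*uy+sx*ux
    print('pred tip corner',p.round(1),'a',(np.array(proj(a,[*p,9.5]))-[220,225]+.4)*8,'b',(np.array(proj(b,[*p,9.5]))-[205,165]+.4)*600/85)
```

```text
[543.73017222 327.10078431  46.27902671] [1.79983191e+02 5.09024073e-02 4.77948578e+00] [-0.41175717  0.41177479 -1.52431134]
pred tip corner [530.9 240.7] a [420.89695874 331.73943804] b [244.84306416 363.48145396]
pred tip corner [570.8 244.1] a [352.01003506 237.43010489] b [361.15192813 340.26184546]
```

View pics/d1.png

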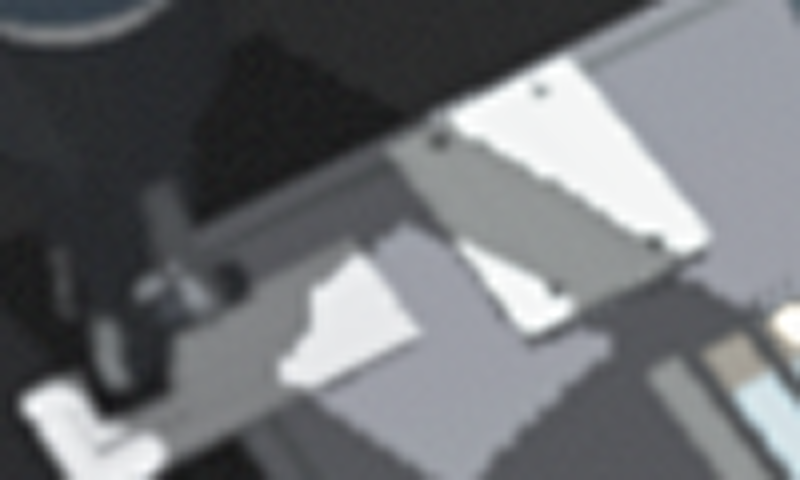

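View pics/d2.png

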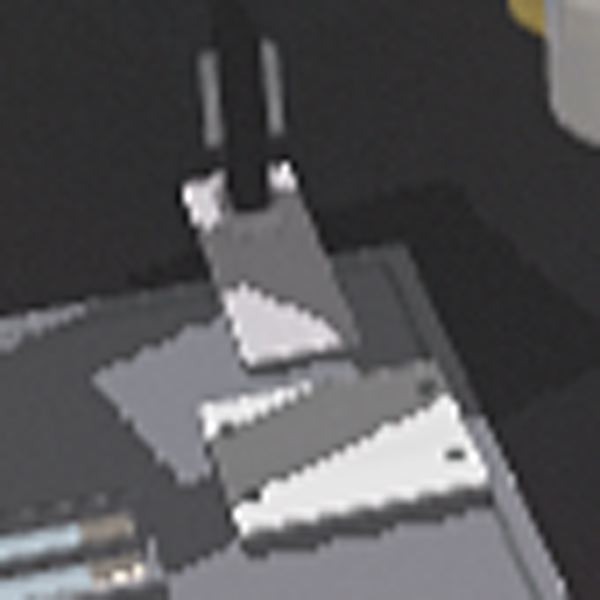

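Run:
```python
from h import *
a=cam('scene');b=cam('side')
th=np.radians(4.8);ux=np.array([np.cos(th),np.sin(th)]);uy=np.array([-ux[1],ux[0]]);g=robot.state()['ee_pos'][:2]
for n,c,f,s,o in(('a',a,{'tip':[(424,332),(361,243)],'edge':[(388,150),(525,340)],'far':[(575,58),(708,240)]},8,(220,225)),('b',b,{'tip':[(247,364),(357,342)],'edge':[(200,406),(437,362)],'far':[(240,530),(487,482)]},600/85,(205,165))):
    for k,z in(('tip',9.5),('edge',16),('far',16)):
        P=[plane(c,u/s+o[0]-.4,v/s+o[1]-.4,z)[:2]-g for u,v in f[k]]
        print(n,k,[(round(p@ux,1),round(p@uy,1)) for p in P])
```

```text
a tip [(np.float64(-21.5), np.float64(-85.9)), (np.float64(15.8), np.float64(-86.4))]
a edge [(np.float64(37.1), np.float64(-108.6)), (np.float64(-43.3), np.float64(-107.2))]
a far [(np.float64(37.2), np.float64(-175.4)), (np.float64(-41.6), np.float64(-172.1))]
b tip [(np.float64(-20.4), np.float64(-85.7)), (np.float64(17.5), np.float64(-85.7))]
b edge [(np.float64(-40.9), np.float64(-111.0)), (np.float64(38.1), np.float64(-113.0))]
b far [(np.float64(-41.6), np.float64(-175.0)), (np.float64(36.7), np.float64(-177.0))]
```

Run:
```python
import numpy as np
d0=7
def P(al):
    a=np.radians(al);R=np.array([[np.cos(a),np.sin(a)],[-np.sin(a),np.cos(a)]]) # tip towards -y: near edge up
    R=np.array([[np.cos(a),-np.sin(a)],[np.sin(a),np.cos(a)]])
    c=np.array([32-d0+3.5*min(al,90)/90,8.])
    a0=38.66
    def rot(p,piv,w,al):
        a=np.radians(al);R=np.array([[np.cos(a),-np.sin(a)],[np.sin(a),np.cos(a)]]);return w+R@(p-piv)
    if al<a0: return rot(c,np.array([-22,0]),np.array([-22,0]),al)
    w=rot(np.array([-32,8.]),np.array([-22,0.]),np.array([-22,0.]),a0)
    if al<=90: return rot(c,np.array([-32,8.]),w,al)
    w2=rot(np.array([-32,12.]),np.array([-32,8.]),w,90); return rot(c,np.array([-32,12.]),w2,al)
p0=np.array([32-d0,9.4-4])
uy=np.array([-.0837,.9965])
for al in [0,5,10,15,20,25,30,35,40,45,50,55,60,65,70,75,80,85,90,95,100,105,110,115]:
    q=P(al)-p0; print(al,'dy %.1f dz %.1f'%tuple(q),'cm lin',np.round([q[0]*uy[0]/10,q[0]*uy[1]/10,q[1]/10],2))
```

```text
0 dy 0.0 dz 2.6 cm lin [-0.    0.    0.26]
5 dy -0.7 dz 6.7 cm lin [ 0.01 -0.07  0.67]
10 dy -1.7 dz 10.7 cm lin [ 0.01 -0.17  1.07]
15 dy -3.1 dz 14.6 cm lin [ 0.03 -0.31  1.46]
20 dy -4.8 dz 18.5 cm lin [ 0.04 -0.48  1.85]
25 dy -6.9 dz 22.1 cm lin [ 0.06 -0.69  2.21]
30 dy -9.3 dz 25.6 cm lin [ 0.08 -0.93  2.56]
35 dy -12.0 dz 28.9 cm lin [ 0.1  -1.19  2.89]
40 dy -15.0 dz 32.2 cm lin [ 0.13 -1.49  3.22]
45 dy -18.3 dz 36.1 cm lin [ 0.15 -1.82  3.61]
50 dy -21.9 dz 39.8 cm lin [ 0.18 -2.18  3.98]
55 dy -25.9 dz 43.0 cm lin [ 0.22 -2.58  4.3 ]
60 dy -30.1 dz 46.0 cm lin [ 0.25 -3.    4.6 ]
65 dy -34.6 dz 48.6 cm lin [ 0.29 -3.45  4.86]
70 dy -39.4 dz 50.7 cm lin [ 0.33 -3.92  5.07]
75 dy -44.3 dz 52.5 cm lin [ 0.37 -4.41  5.25]
80 dy -49.4 dz 53.8 cm lin [ 0.41 -4.92  5.38]
85 dy -54.6 dz 54.7 cm lin [ 0.46 -5.44  5.47]
90 dy -59.8 dz 55.1 cm lin [ 0.5  -5.96  5.51]
95 dy -65.1 dz 55.2 cm lin [ 0.54 -6.49  5.52]
100 dy -70.4 dz 54.9 cm lin [ 0.59 -7.01  5.49]
105 dy -75.6 dz 54.1 cm lin [ 0.63 -7.53  5.41]
110 dy -80.7 dz 52.8 cm lin [ 0.68 -8.05  5.28]
115 dy -85.7 dz 51.1 cm lin [ 0.72 -8.54  5.11]
```

>>> arm_command:
  moves:
    - {"linear":[0,0,-0.1],"turn":[0,0,0],"gripper":1}
    - {"linear":[0.09,-1.1,-0.1],"turn":[0,0,0],"gripper":1}
    - {"linear":[0.18,-2.1,-0.1],"turn":[0,0,0],"gripper":1}
    - {"linear":[0.23,-2.7,-0.1],"turn":[0,0,0],"gripper":1}
    - {"linear":[0.27,-3.2,-0.1],"turn":[0,0,0],"gripper":1}
    - {"linear":[0.27,-3.2,-0.1],"turn":[0,0,0],"gripper":1}
    - {"linear":[0.27,-3.2,-0.1],"turn":[0,0,0],"gripper":1}

```text
time: 6.9
ee_pos: [546.8, 294.9, 45.4]
orientation: [-180.0, -0.0, 4.7]
wrist_force: [-0.3, 0.4, -1.9]
finger_gap: 0.154
```

Run:
```python
from h import *
s=robot.state();print(s['ee_pos'],s['orientation'],s['wrist_force'])
a=cam('scene');b=cam('side')
A=cv2.resize(a['img'][225:285,240:320],(450,338),interpolation=2)
B=cv2.resize(b['img'][190:250,210:272],(349,338),interpolation=2)
cv2.imwrite('pics/e1.png',np.hstack([A,B])[:,:,::-1])
```

```text
[546.79885021 294.86060605  45.35958136] [-1.79989524e+02 -3.53948675e-03  4.70153006e+00] [-0.32579809  0.41182878 -1.90980133]
```

View pics/e1.png

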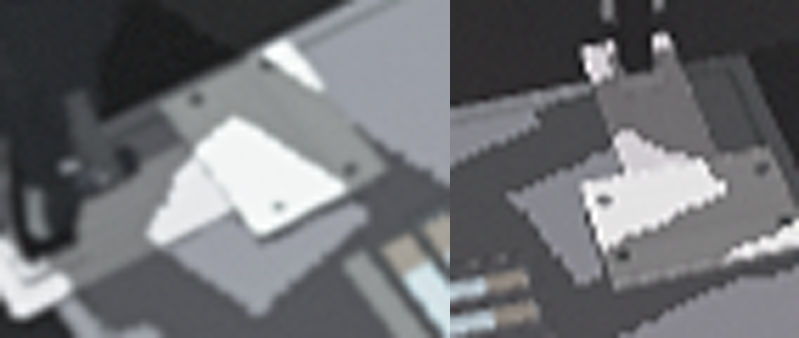

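The blade tip now lies under the plate in both views, with the edge covering it, and the holder has not shifted. I'm starting the tip.

>>> arm_command:
  moves:
    - {"linear":[0,0,0.26],"turn":[0,0,0],"gripper":1}
    - {"linear":[0.01,-0.07,0.67],"turn":[0,0,0],"gripper":1}
    - {"linear":[0.01,-0.17,1.07],"turn":[0,0,0],"gripper":1}
    - {"linear":[0.03,-0.31,1.46],"turn":[0,0,0],"gripper":1}
    - {"linear":[0.04,-0.48,1.85],"turn":[0,0,0],"gripper":1}
    - {"linear":[0.06,-0.69,2.21],"turn":[0,0,0],"gripper":1}
    - {"linear":[0.08,-0.93,2.56],"turn":[0,0,0],"gripper":1}
    - {"linear":[0.1,-1.19,2.89],"turn":[0,0,0],"gripper":1}
    - {"linear":[0.13,-1.49,3.22],"turn":[0,0,0],"gripper":1}
    - {"linear":[0.15,-1.82,3.61],"turn":[0,0,0],"gripper":1}
    - {"linear":[0.15,-1.82,3.61],"turn":[0,0,0],"gripper":1}

```text
time: 8.1
ee_pos: [548.6, 276.4, 82.1]
orientation: [-180.0, -0.1, 4.7]
wrist_force: [0.1, 0.2, -2.4]
finger_gap: 0.156
```

Run:
```python
from h import *
s=robot.state();print(s['ee_pos'],s['orientation'],s['wrist_force'])
a=cam('scene');b=cam('side')
A=cv2.resize(a['img'][215:285,240:320],(450,394),interpolation=2)
B=cv2.resize(b['img'][180:250,210:272],(349,394),interpolation=2)
cv2.imwrite('pics/f1.png',np.hstack([A,B])[:,:,::-1])
```

```text
[548.62443626 276.42577805  82.08645467] [-1.79996696e+02 -5.40977416e-02  4.70412140e+00] [ 0.11769676  0.15578203 -2.36424691]
```

View pics/f1.png

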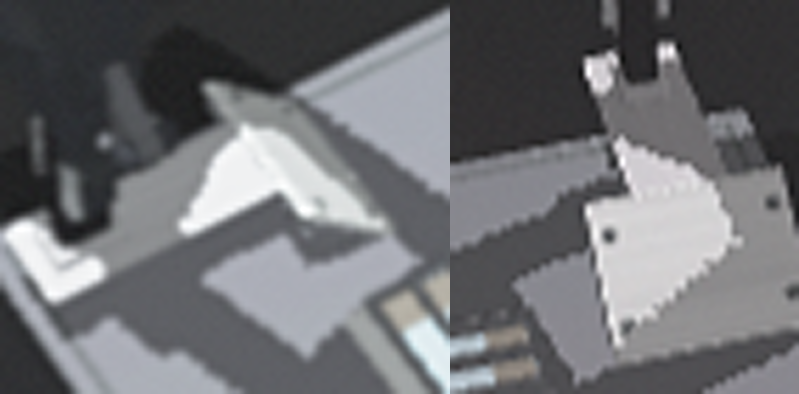

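Both views show the holder tipped to about 45° on the blade, with its far edge still in place. Continuing past upright.

>>> arm_command:
  moves:
    - {"linear":[0.03,-0.36,0.37],"turn":[0,0,0],"gripper":1}
    - {"linear":[0.07,-0.76,0.69],"turn":[0,0,0],"gripper":1}
    - {"linear":[0.1,-1.18,0.99],"turn":[0,0,0],"gripper":1}
    - {"linear":[0.14,-1.63,1.25],"turn":[0,0,0],"gripper":1}
    - {"linear":[0.18,-2.1,1.46],"turn":[0,0,0],"gripper":1}
    - {"linear":[0.22,-2.59,1.64],"turn":[0,0,0],"gripper":1}
    - {"linear":[0.26,-3.1,1.78],"turn":[0,0,0],"gripper":1}
    - {"linear":[0.31,-3.62,1.88],"turn":[0,0,0],"gripper":1}
    - {"linear":[0.35,-4.14,1.93],"turn":[0,0,0],"gripper":1}
    - {"linear":[0.39,-4.67,1.97],"turn":[0,0,0],"gripper":1}
    - {"linear":[0.44,-5.2,1.98],"turn":[0,0,0],"gripper":1}
    - {"linear":[0.48,-5.7,1.98],"turn":[0,0,0],"gripper":1}

```text
time: 9.4
ee_pos: [553.0, 219.4, 101.1]
orientation: [180.0, 0.0, 4.7]
wrist_force: [-0.7, -0.5, -1.3]
finger_gap: 0.156
```

>>> arm_command:
  moves:
    - {"linear":[0.04,-0.5,0],"turn":[0,0,0],"gripper":1}
    - {"linear":[0.04,-0.5,0],"turn":[0,0,0],"gripper":1}
    - {"linear":[0.04,-0.5,0],"turn":[0,0,0],"gripper":1}
    - {"linear":[0.04,-0.5,0],"turn":[0,0,0],"gripper":1}
    - {"linear":[0.04,-0.5,0],"turn":[0,0,0],"gripper":1}

```text
time: 9.9
ee_pos: [553.3, 215.1, 101.2]
orientation: [-180.0, 0.0, 4.8]
wrist_force: [-0.2, -0.2, -0.9]
finger_gap: 0.154
```

Run:
```python
from h import *
s=robot.state();print(s['ee_pos'],s['orientation'],s['wrist_force'])
a=cam('scene');b=cam('side')
A=cv2.resize(a['img'][205:335,215:385],(445,340),interpolation=2)
B=cv2.resize(b['img'][165:300,170:310],(353,340),interpolation=2)
cv2.imwrite('pics/g1.png',np.hstack([A,B])[:,:,::-1])
```

```text
[553.33943414 215.06103349 101.19053351] [-1.79996199e+02  1.41016603e-04  4.75137404e+00] [-0.19873967 -0.23989865 -0.85656681]
```

View pics/g1.png

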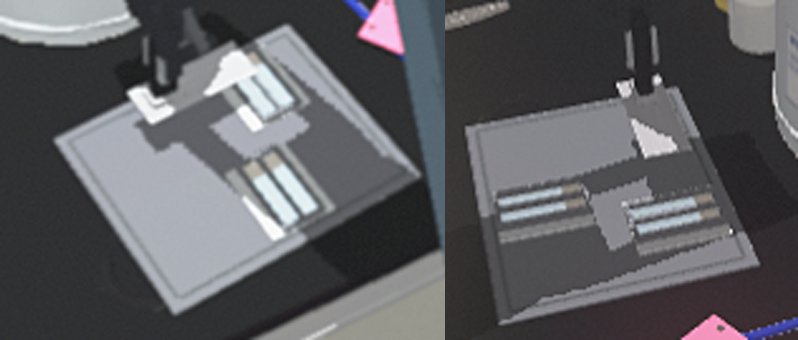

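Both views show the holder on its back with its slides up, on the mat and clear of the spare. Now I return the lifter to the bench at +y.

>>> arm_command:
  moves:
    - {"linear":[-0.5,3,1],"turn":[0,0,0],"gripper":1}
    - {"linear":[-1,7,1],"turn":[0,0,0],"gripper":1}
    - {"linear":[-2.2,11,1],"turn":[0,0,0],"gripper":1}
    - {"linear":[-3.4,15,1],"turn":[0,0,0],"gripper":1}
    - {"linear":[-4.6,18,0],"turn":[0,0,0],"gripper":1}
    - {"linear":[-5.5,20.5,-2],"turn":[0,0,0],"gripper":1}
    - {"linear":[-5.8,21,-4],"turn":[0,0,0],"gripper":1}
    - {"linear":[-5.8,21,-5.4],"turn":[0,0,0],"gripper":1}
    - {"linear":[-5.8,21,-5.8],"turn":[0,0,0],"gripper":1}
    - {"linear":[-5.8,21,-6.0],"turn":[0,0,0],"gripper":1}
    - {"linear":[-5.8,21,-6.1],"turn":[0,0,0],"gripper":1}
    - {"linear":[-5.8,21,-6.1],"turn":[0,0,0],"gripper":1}

```text
time: 11.2
ee_pos: [496.4, 424.5, 41.1]
orientation: [-180.0, -0.1, 4.7]
wrist_force: [-0.2, 0.0, -0.8]
finger_gap: 0.155
```

>>> arm_command:
  moves:
    - {"linear":[0,0,-0.1],"turn":[0,0,0],"gripper":1}
    - {"linear":[0,0,-0.2],"turn":[0,0,0],"gripper":1}
    - {"linear":[0,0,-0.25],"turn":[0,0,0],"gripper":1}
    - {"linear":[0,0,-0.25],"turn":[0,0,0],"gripper":1}

```text
time: 11.6
ee_pos: [495.8, 424.9, 38.5]
orientation: [-180.0, -0.1, 4.7]
wrist_force: [-0.5, -1.6, 3.3]
finger_gap: 0.158
```

>>> arm_command:
  moves:
    - {"linear":[0,0,0],"turn":[0,0,0],"gripper":0.5}
    - {"linear":[0,0,0],"turn":[0,0,0],"gripper":0}
    - {"linear":[0,0,0],"turn":[0,0,0],"gripper":-0.5}
    - {"linear":[0,0,0],"turn":[0,0,0],"gripper":-0.5}
    - {"linear":[0,0,0],"turn":[0,0,0],"gripper":-0.5}
    - {"linear":[0,0,0],"turn":[0,0,0],"gripper":-0.5}
    - {"linear":[0,0,3],"turn":[0,0,0],"gripper":-0.5}
    - {"linear":[0,0,7],"turn":[0,0,0],"gripper":-0.5}
    - {"linear":[0,0,12],"turn":[0,0,0],"gripper":-0.5}
    - {"linear":[0,0,12],"turn":[0,0,0],"gripper":-0.5}

```text
time: 12.6
ee_pos: [499.2, 427.3, 166.2]
orientation: [-179.6, -0.7, 4.7]
wrist_force: [0.5, -0.2, 0.2]
finger_gap: 0.752
```

Run:
```python
from h import *
s=robot.state();print(s['time'],s['ee_pos'],s['wrist_force'],s['finger_gap'])
a=cam('scene');b=cam('side')
A=cv2.resize(a['img'][205:335,175:385],(445,275),interpolation=2)
B=cv2.resize(b['img'][130:300,165:310],(353,414),interpolation=2)
A=cv2.copyMakeBorder(A,0,139,0,0,cv2.BORDER_CONSTANT)
cv2.imwrite('pics/h1.png',np.hstack([A,B])[:,:,::-1])
```

```text
12.6 [499.1941667  427.30566612 166.16137938] [ 0.51062571 -0.18880003  0.22115298] 0.7520943901934724
```

View pics/h1.png

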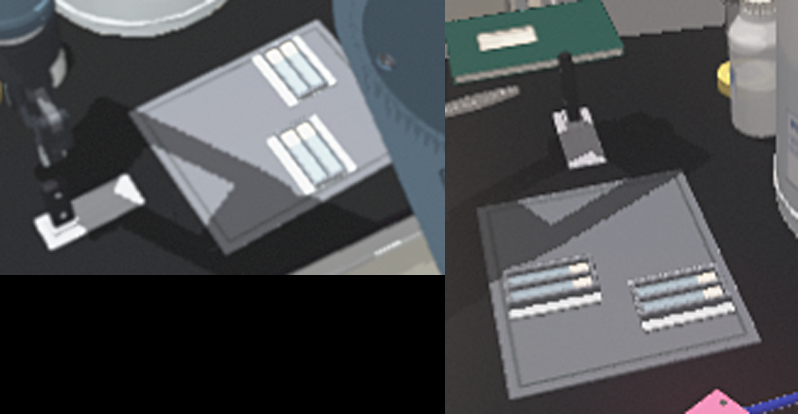

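The lifter stands upright on the bench beyond the mat. Both holders lie face up on the mat. Handing in.

```bash
python3 -c "
from rig import robot
print(robot.close_job())"
```

```text
the job is handed in; nothing more can be done
None
```

The job is handed in at about 12.6 s of the 56 s allowed. I gripped the lifter and slid its blade about 7 mm under the face-down holder's +y overhang. The blade then tipped the holder in an arc past upright, and it fell onto its back. I stood the lifter on the bench about 120 mm beyond the mat's +y edge and let go.

- **Holder:** the last pictures from both cameras show it lying flat on the mat with its slides up.
- **Spare:** it looks undisturbed in the pictures, but I did not re-measure its position.
- **Lifter:** it stands upright, clear of both holders and released.
- **Tip-up:** one picture showed the holder at about 45° on the blade. That is above the required 25°, but no contact force was read directly.
- **Disagreement:** the two cameras' positions differed by about 2–5 mm in y. I used the mean and checked the blade tip against the holder edge in both views before going under. No check failed, and `close_job()` reports no verdict.

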